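Reset and re-lock a dosing pump's stroke adjuster

ROBOT

A 6-joint arm with a two-finger parallel gripper is mounted at the origin on the work surface. World frame = base frame: x ahead of the robot, y to its left, z up, the work surface at z = 0. Lengths are in m, angles in rad, forces in N, time in s.
With the tool pointing down it reaches from about 0.3 to 0.875 m from the base axis. Payload 6.4 kg.
Tool frame: the origin (TCP) lies midway between the tips of the shut fingers; the grasp point (between the pads) lies ctrl.grip_depth behind it (ctrl.grip_depth is the distance from the TCP to the grasp point, in m); x points along the fingers, y is the direction in which the jaws open and shut, and the axes are right-handed (so a half turn about x gives the same grasp; the last joint's range is limited). The gripper opens to 85 mm and grips with 20 to 120 N. Pads are 22 mm wide; open, the fingers measure 114 mm over their backs; the gripper's body (76 mm by 85 mm) begins 54 mm behind the grasp point. The pads swing forward as they close: fully open they stand 13 mm farther back than shut.
Start: joints at [-1.536, 0.181, 1.607, -0, 1.354, -0.206], TCP at [0.137, -0.558, 0.231] pointing down, gripper open.
Joint ranges: [-2.99, 2.99], [-0.89, 2.07], [0.3, 2.58], [-1.14, 4.28], [0, 2.63], [-3.12, 3.12]. Speed limits (rad/s): [2.57, 2.57, 3.01, 3.14, 3.14, 3.14].

INTERFACE

Orientations are given as a unit quaternion [w, x, y, z].
In Python, from bench import ctrl gives the robot as it stands.
- The arm moves only by the tool carry_out, never from a script. Its argument "motion" is one flat list of numbers, 7 for each row, row after row: the turn, a rotation vector about the tool's x, y, z in degrees, then the shift along the tool's x, y, z in m, then the gripper's target within -1 to 1 (shut at 1, half-way at 0, fully open at -1). A call has 1 to 10 rows; each row shifts and turns the pose as measured when the row begins, along the tool's axes as they then stand; what a row does not reach is not made up. A row lasts 1/10 s, in which the tool goes at most 50 mm and 8.59 degrees, less where a joint would pass 70% of its speed; a pose out of reach is approached as far as the arm can. A call with a gripper value outside its range is refused whole. The fingers move at their own pace and stop on an object; the grip force is fixed at half the most. Time passes only in rows, so rows that do not move let the fingers close. It gives the time, the measured TCP pose, the force and the opening at its end, in the units of the state.
- ctrl.get_obs(): the state, without advancing time (a new reading comes with each control period).
- ctrl.camera(name): name is "side" or "top"; returns the picture (384x512x3 uint8, blue, green, red); there is no depth.
- ctrl.camera_params(name): a dict with "mtx" (3x3 intrinsics, pixels), "pose" (4x4, takes a point from camera to world coordinates). Camera axes: x right, y down, z forward; pixel columns grow to the right and rows downward; lengths in m; the calibration is good to about 2 mm. A picture is of the moment at which its call begins. camera_params takes no time and is no camera call.
- ctrl.hand_in(): hands the job in, once; it reports no verdict.
Trained networks look in the newest picture that a camera, given by its name, has taken for a name from the list of things; names that differ only in an ending like _2 or _b are one class to them, and where a whole thing is asked for, a point or a joint stands for the part that bears it (a point fixed in the world has none). Each returns a list of dicts, best first, with "conf" (0 to 1); they miss things now and then, are a little off and sometimes report something else, mostly with a low value. They report only what shows in the picture. A call takes as long as a camera call.
- ctrl.boxes_of(camera, thing): "point" ([x, y, z] in m, in the coordinates of the camera as it stood for that picture, good to about 4 mm: the middle of the surface that is visible of it).
- ctrl.trace(camera, thing): "pixels" (384x512 bool, what is visible of it).
- ctrl.landmark_of(camera, thing): "point" ([x, y, z] in m, in the coordinates of the camera as it stood for that picture, good to about 4 mm: a listed point, or the origin of a listed thing).
The state is a dict: "time_s": time; "q": joint angles; "dq": joint speeds; "joint_efforts": joint torques, N m; "eef_pos": TCP position; "eef_rot": TCP orientation; "wrist_force": force on the tool from outside, world axes, zero at the start; "torque": the same for the moment, N m; "opening": opening from 0.0 (shut) to 1.0 (fully open).
Only numpy, scipy, OpenCV 4.12 (cv2) and the standard library are available. Lean on these libraries where they do the work, as an engineer would, in place of code of your own. Each camera call takes 0.05 s, during which the arm holds its last target. There are 200 camera calls.

TASK

Set the culture-feed dosing pump to its new stroke: slacken the lever lock nut completely (counter-clockwise from above), turn the black stroke knob until its white pointer stands at the orange mark on the dial, then retighten the lock nut clockwise to about 0.7 N m, roughly 9 N at the lever's red post, so the knob is clamped there. Do not overtighten it, let go of everything, and leave the flasks and other things standing where they are.

Things in the scene. Friction and masses are not known exactly. Their poses are not given: they have to be found in the camera images.
- pump: dosing pump bolted to the bench: white and blue plastic box 170 x 140 mm on a 190 x 160 mm dark steel foot, its flat aluminium dial (116 mm across) on top at 105 mm height; clear round pump head on its -x side reaching 115 mm from the axis, up to 106 mm high. Origin: on the bench on the vertical axis that dial, nut and knob share; z up. It cannot move.
- stroke_knob: black stroke knob; origin on the pump's axis at bench height, x axis along its white pointer, z up. Round skirt 60 mm across at 124 to 130 mm height carries the pointer; above it an upright grip bar 54 mm long (x), 14 mm thick (y), 130 to 161 mm high. Counter-clockwise it rises 2.4 mm per rad (heights here are at the start). Free it takes 0.08 N m; clamped it resists about 0.6 N m
- knob_grip (a point): centre of the knob's grip bar, on the axis, 151 mm above the bench; axes as the knob's
- pointer (a point): tip of the knob's white pointer, 44 mm from the axis, 127 mm above the bench
- mark_point (a point): inner tip of the orange mark on the dial, 44 mm from the axis, 107 mm above the bench; fixed. The pointer is right when its tip is over this point seen from above (2 mm is 0.045 rad of knob). It lies 0.6 to 1.2 rad counter-clockwise (from above) of the pointer at the start, within the knob's travel
- lever_post (a point): red upright free-spinning post at the end of the lock nut's steel lever, 80 mm from the pump's axis: round, 14 mm diameter, free from 119 to 165 mm above the bench (lever 13 mm wide and a 20 mm boss below it). This point is on its centre line, 144 mm above the bench; its x axis points outwards along the lever. The nut itself lies under the knob's skirt
- lock_nut (a joint): lock nut angle, rad: 0 at the start (tight), grows clockwise from above (tightening); slack below about -0.5, stop at -1.2. Slack it takes 0.35 N m (4.4 N at the post moving, 2 to 3 N at a halt); once it bites, 13 N more at the post per rad. Let go, it springs back up to 0.3 rad, still clamped. The knob's turn moves the bite clockwise by 0.4 of it, wear too: feel for it
- washer: hidden washer in the pump that the nut presses on the knob's flange; origin on the axis near bench height. Clamping force = (tightening torque - 0.35 N m) / 6 mm: 0.7 N m (9 N at the post moving, 6 N at a halt) gives 60 N; 9 N at a halt gives 100 N; up to 50 N stay when let go, 30 N are needed. Above 150 N (1.2 N m; 15 N at the post moving, 12 N at a halt) it is crushed
- flask_a: conical glass flask with steel cap, 88 mm across, 139 mm high, bystander left of the pump; origin under its centre
- flask_b: conical glass flask with steel cap, 80 mm across, 126 mm high, bystander beyond the pump on the left; origin under its centre
- spanner: steel spanner 150 mm long lying flat before the pump, bystander, not needed
- reagent_jar: jar with blue cap, 64 mm across, 90 mm high, bystander; origin under its centre
- beaker: clear beaker 72 mm across, 90 mm high, bystander; origin under its centre
- tip_box: yellow box with clear lid 120 x 80 x 63 mm, bystander; origin under its centre
- dish_stack: stack of flat round dishes 90 mm across, 44 mm high, bystander; origin under its centre

How it is judged:
By the outcome, as a careful person would: the job done as asked, in the order asked, and still so for the second after the job is handed in, with the robot touching nothing.
It also fails if it takes over 67 s, if anything falls off the work surface, if the arm or the gripper's body presses on something with over 40 N, if the wrist force passes 120 N, or if a joint passes its speed limit or range.

## Working session

There is one attempt and no reset: what is moved stays moved. The work goes in short steps, Python scripts to look and compute and a tool call to move; the robot and the scene stay as the last step left them, time stands still between calls to the robot, and variables do not carry over. Pictures are saved under pics/ and viewed, about 8 in all and at most 12, crops included, and the job is handed in when it is done.

Besides the shell and the picture viewer there is one more tool, called after "Call:" by a JSON object that holds its "method" and its "body", one argument or row to a line. carry_out: Moves the arm, as the interface text tells. Its arguments: {"type":"object","properties":{"motion":{"type":"array"}},"required":["motion"]}

```bash
mkdir -p pics
cat > h.py <<'E'
import numpy as np, cv2
from bench import ctrl
from scipy.spatial.transform import Rotation as R
def world(cam,p):
    T=np.array(ctrl.camera_params(cam)["pose"]); return T[:3,:3]@np.array(p)+T[:3,3]
def proj(cam,P):
    c=ctrl.camera_params(cam);T=np.linalg.inv(np.array(c["pose"]));p=T[:3,:3]@np.array(P)+T[:3,3]
    u=np.array(c["mtx"])@p; return u[:2]/u[2]
def ray(cam,uv,z):
    c=ctrl.camera_params(cam);T=np.array(c["pose"]);d=T[:3,:3]@np.linalg.inv(np.array(c["mtx"]))@[uv[0],uv[1],1]
    return T[:3,3]+d*(z-T[2,3])/d[2]
def lm(cam,n):
    return [(world(cam,d["point"]).round(4).tolist(),round(float(d["conf"]),2)) for d in ctrl.landmark_of(cam,n)[:2]]
def Rt():
    q=ctrl.get_obs()["eef_rot"]; return R.from_quat([q[1],q[2],q[3],q[0]])
E
python3 - <<'E'
from h import *
ims=[]
for c in("top","side"):
    im=ctrl.camera(c);cv2.imwrite(f"pics/{c}0.png",im)
    for n in("pump","stroke_knob","knob_grip","pointer","mark_point","lever_post","flask_a","reagent_jar","beaker","tip_box","dish_stack"):
        print(c,n,lm(c,n))
    print(c,np.array(ctrl.camera_params(c)["pose"]).round(3).tolist(),ctrl.camera_params(c)["mtx"][0][0])
o=ctrl.get_obs();print(o["time_s"],o["eef_rot"],Rt().as_matrix().round(3).tolist(),ctrl.grip_depth,o["opening"])
E
```

```text
top pump [([0.5495, 0.045, -0.0032], 0.6), ([0.5072, -0.4598, 0.0013], 0.37)]
top stroke_knob [([0.547, 0.0405, 0.0012], 0.63)]
top knob_grip [([0.5489, 0.0446, 0.1497], 0.53)]
top pointer [([0.5723, 0.0148, 0.1274], 0.81)]
top mark_point [([0.5597, 0.4855, -0.005], 0.39)]
top lever_post [([0.581, -0.0266, 0.1426], 0.39)]
top flask_a [([0.5281, 0.2124, -0.0017], 0.81), ([0.6937, 0.1293, -0.0027], 0.61)]
top reagent_jar [([0.6994, -0.4206, -0.0004], 0.63)]
top beaker [([0.5095, -0.4645, 0.0007], 0.79)]
top tip_box [([0.3945, 0.4978, -0.0017], 0.59)]
top dish_stack [([0.5598, 0.4861, -0.001], 0.82)]
top [[-0.009, -0.993, 0.115, 0.39], [-1.0, 0.009, -0.002, 0.011], [0.001, -0.115, -0.993, 1.45], [0.0, 0.0, 0.0, 1.0]] 457.3315088659124
side pump [([0.5499, 0.0408, 0.0005], 0.72)]
side stroke_knob []
side knob_grip [([0.5476, 0.0385, 0.1522], 0.63)]
side pointer [([0.5825, 0.0102, 0.1267], 0.71), ([0.5839, -0.0282, 0.1462], 0.24)]
side mark_point [([0.6987, 0.1286, 0.0004], 0.26)]
side lever_post [([0.5852, -0.0235, 0.147], 0.56)]
side flask_a [([0.5313, 0.2158, -0.0036], 0.93), ([0.6986, 0.1302, 0.0007], 0.82)]
side reagent_jar [([0.6985, -0.4213, -0.0036], 0.57), ([0.5823, -0.0249, 0.1457], 0.37)]
side beaker [([0.5094, -0.4694, -0.0015], 0.62)]
side tip_box [([0.4028, 0.4938, -0.0003], 0.79), ([0.5503, 0.0417, 0.1515], 0.19)]
side dish_stack [([0.563, 0.489, -0.0019], 0.85), ([0.5091, -0.4664, -0.0009], 0.18)]
side [[-0.846, -0.297, 0.444, 0.075], [-0.534, 0.45, -0.716, 0.817], [0.013, -0.842, -0.539, 0.7], [0.0, 0.0, 0.0, 1.0]] 384.28258113795783
1.2 [-0.08494397 -0.70197935 -0.08496253  0.70199066] [[-0.0, 0.239, -0.971], [0.0, -0.971, -0.239], [-1.0, -0.0, 0.0]] 0.0187 1.0005458807527277
```

View pics/top0.png

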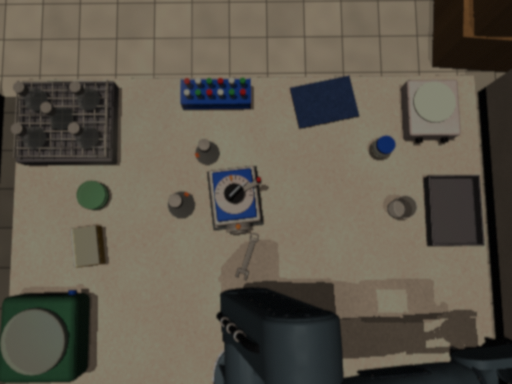

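View pics/side0.png

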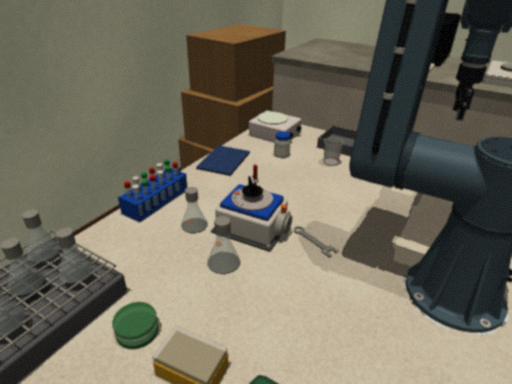

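View crops.

The top view shows the pump at about (236,193), with the lever running right to the red post at about (260,182). The flasks are at (180,203) and (206,150). I'll crop in closer to find the pointer and the mark.

Run:
```python
from h import *
a=cv2.imread("pics/top0.png")[160:235,200:275];b=cv2.imread("pics/side0.png")[155:230,220:295]
cv2.imwrite("pics/crop0.png",np.hstack([cv2.resize(x,(400,400),interpolation=cv2.INTER_CUBIC) for x in(a,b)]))
print(proj("top",[.549,.0425,.105]),proj("top",[.549,.0425,.151]),proj("side",[.549,.0425,.105]),proj("top",[.583,-.025,.144]))
# orange pixels
for c,z in(("top",.106),("side",.106)):
    im=cv2.imread(f"pics/{c}0.png");h=cv2.cvtColor(im,cv2.COLOR_BGR2HSV)
    m=cv2.inRange(h,(3,90,90),(22,255,255));ys,xs=np.nonzero(m)
    for x,y in zip(xs,ys):
        w=ray(c,(x,y),z);r=w[:2]-[.549,.0425]
        if .025<np.hypot(*r)<.07: print(c,x,y,h[y,x],np.hypot(*r).round(3),np.degrees(np.arctan2(r[1],r[0])).round(0))
```

```text
[233.90944173 193.17590533] [233.5169393  191.28769358] [252.11610289 196.90795931] [256.89981239 179.68905251]
top 230 176 [ 12 139 114] 0.053 12.0
top 231 176 [ 12 132 116] 0.052 9.0
top 229 177 [ 12 105 121] 0.05 16.0
top 230 177 [ 13 158 123] 0.05 13.0
top 231 177 [ 13 155 123] 0.049 10.0
top 232 177 [ 13 106 123] 0.049 6.0
top 229 178 [ 12  95 124] 0.048 17.0
top 230 178 [ 13 145 123] 0.047 14.0
top 231 178 [ 13 158 121] 0.046 10.0
top 232 178 [ 13 114 121] 0.046 7.0
top 230 179 [ 13 120 119] 0.044 15.0
top 231 179 [ 13 140 118] 0.043 11.0
top 232 179 [ 13 101 119] 0.043 7.0
top 231 180 [ 13 106 116] 0.04 12.0
side 235 192 [  6 149 173] 0.054 7.0
side 236 192 [  9 160 174] 0.052 6.0
side 237 192 [ 10 157 167] 0.049 4.0
side 238 192 [ 13 130 149] 0.047 2.0
side 234 193 [  9 133 152] 0.055 13.0
side 235 193 [  9 158 165] 0.052 12.0
side 236 193 [ 10 181 162] 0.049 11.0
side 237 193 [ 10 181 155] 0.047 10.0
side 238 193 [ 10 146 155] 0.044 8.0
side 239 193 [ 10  92 152] 0.042 6.0
side 236 194 [ 10 107 141] 0.048 17.0
side 237 194 [ 11 106 137] 0.045 16.0
side 238 194 [ 11  94 135] 0.042 15.0
```

View pics/crop0.png

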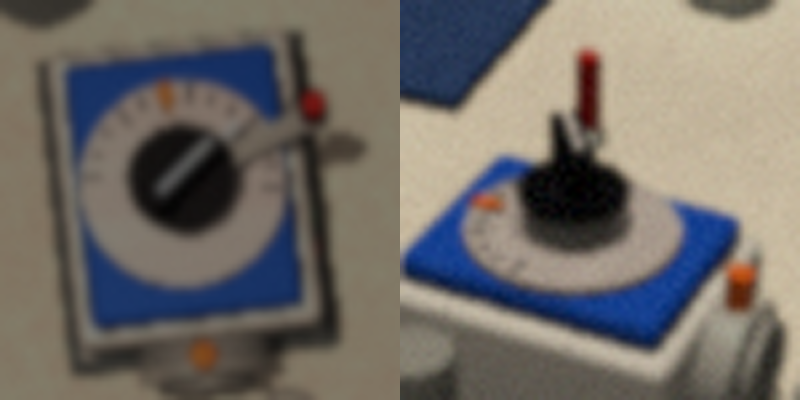

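Dial centre, pointer (about -48°), orange mark (about +11°) and lever (about -63°) all agree with the networks. Next I plan the approach above the post.

```bash
cat >> h.py <<'E'
def yaw():
    y=Rt().as_matrix()[:,1]; return np.degrees(np.arctan2(y[1],y[0]))
def plan(pts,start=None):
    """pts: list of (x,y,z,yaw_deg,n). prints tool-frame rows"""
    o=ctrl.get_obs();p=np.array(o["eef_pos"]);a=yaw()
    for x,y,z,b,n in pts:
        p1=np.array([x,y,z]);
        for i in range(n):
            q=p+(p1-p)/(n-i); d=q-p; c=np.cos(np.radians(a));s=np.sin(np.radians(a)); da=(b-a)/(n-i)
            print([round(-da,1),0,0,round(-d[2],4),round(d[0]*c+d[1]*s,4),round(d[0]*s-d[1]*c,4)])
            p=q;a=a+da
E
python3 - <<'E'
from h import *
plan([(.583,-.025,.2,26.5,18)])
E
```

```text
[np.float64(-5.7), 0, 0, np.float64(0.0017), np.float64(-0.0229), np.float64(-0.0311)]
[np.float64(-5.7), 0, 0, np.float64(0.0017), np.float64(-0.0197), np.float64(-0.0332)]
[np.float64(-5.7), 0, 0, np.float64(0.0017), np.float64(-0.0163), np.float64(-0.035)]
[np.float64(-5.7), 0, 0, np.float64(0.0017), np.float64(-0.0127), np.float64(-0.0365)]
[np.float64(-5.7), 0, 0, np.float64(0.0017), np.float64(-0.009), np.float64(-0.0376)]
[np.float64(-5.7), 0, 0, np.float64(0.0017), np.float64(-0.0052), np.float64(-0.0383)]
[np.float64(-5.7), 0, 0, np.float64(0.0017), np.float64(-0.0014), np.float64(-0.0386)]
[np.float64(-5.7), 0, 0, np.float64(0.0017), np.float64(0.0024), np.float64(-0.0385)]
[np.float64(-5.7), 0, 0, np.float64(0.0017), np.float64(0.0063), np.float64(-0.0381)]
[np.float64(-5.7), 0, 0, np.float64(0.0017), np.float64(0.01), np.float64(-0.0373)]
[np.float64(-5.7), 0, 0, np.float64(0.0017), np.float64(0.0137), np.float64(-0.0361)]
[np.float64(-5.7), 0, 0, np.float64(0.0017), np.float64(0.0172), np.float64(-0.0346)]
[np.float64(-5.7), 0, 0, np.float64(0.0017), np.float64(0.0206), np.float64(-0.0327)]
[np.float64(-5.7), 0, 0, np.float64(0.0017), np.float64(0.0237), np.float64(-0.0305)]
[np.float64(-5.7), 0, 0, np.float64(0.0017), np.float64(0.0266), np.float64(-0.028)]
[np.float64(-5.7), 0, 0, np.float64(0.0017), np.float64(0.0293), np.float64(-0.0252)]
[np.float64(-5.7), 0, 0, np.float64(0.0017), np.float64(0.0316), np.float64(-0.0222)]
[np.float64(-5.7), 0, 0, np.float64(0.0017), np.float64(0.0337), np.float64(-0.0189)]
```

Call:
{"method": "carry_out", "body": {
  "motion": [-5.7,0,0,0.001,-0.023,-0.031,0,-5.7,0,0,0.001,-0.02,-0.033,0,-5.7,0,0,0.001,-0.016,-0.035,0,-5.7,0,0,0.001,-0.013,-0.036,0,-5.7,0,0,0.001,-0.009,-0.038,0,-5.7,0,0,0.001,-0.005,-0.038,0,-5.7,0,0,0.001,-0.001,-0.039,0,-5.7,0,0,0.001,0.002,-0.039,0,-5.7,0,0,0.001,0.006,-0.038,0,-5.7,0,0,0.001,0.01,-0.037,0]
}}

```text
time_s: 2.2
eef_pos: [0.3854, -0.252, 0.2213]
eef_rot: [-0.42, -0.57, -0.416, 0.571]
wrist_force: [-0.4, 0.1, -0.5]
opening: 0.503
```

Call:
{"method": "carry_out", "body": {
  "motion": [-5.7,0,0,0.001,0.014,-0.036,0,-5.7,0,0,0.001,0.017,-0.035,0,-5.7,0,0,0.001,0.021,-0.033,0,-5.7,0,0,0.001,0.024,-0.03,0,-5.7,0,0,0.001,0.027,-0.028,0,-5.7,0,0,0.001,0.029,-0.025,0,-5.7,0,0,0.001,0.032,-0.022,0,-5.7,0,0,0.001,0.034,-0.019,0,0,0,0,0,0,0,0]
}}

```text
time_s: 3.1
eef_pos: [0.5841, 0.0087, 0.2139]
eef_rot: [0.617, 0.35, 0.61, -0.352]
wrist_force: [-1.7, 0.1, -0.0]
opening: 0.5
```

Run:
```python
from h import *
im=ctrl.camera("side");cv2.imwrite("pics/side1.png",cv2.resize(im[110:250,180:340],(800,600)))
print(lm("side","lever_post"))
o=ctrl.get_obs();print(o["time_s"],o["eef_pos"],yaw(),o["wrist_force"],o["opening"])
plan([(.583,-.025,.2,26.5,2),(.583,-.025,.127,26.5,3)])
```

```text
[([0.5838, -0.0254, 0.1434], 0.43)]
3.2 [0.58237944 0.00589366 0.21373451] 30.15794331580862 [-0.58165262 -1.03385785 -0.57693955] 0.4985481011172173
[np.float64(1.8), 0, 0, np.float64(0.0069), np.float64(-0.0075), np.float64(0.0135)]
[np.float64(1.8), 0, 0, np.float64(0.0069), np.float64(-0.0071), np.float64(0.0137)]
[np.float64(-0.0), 0, 0, np.float64(0.0243), np.float64(0.0), np.float64(0.0)]
[np.float64(-0.0), 0, 0, np.float64(0.0243), np.float64(0.0), np.float64(0.0)]
[np.float64(-0.0), 0, 0, np.float64(0.0243), np.float64(0.0), np.float64(0.0)]
```

View pics/side1.png

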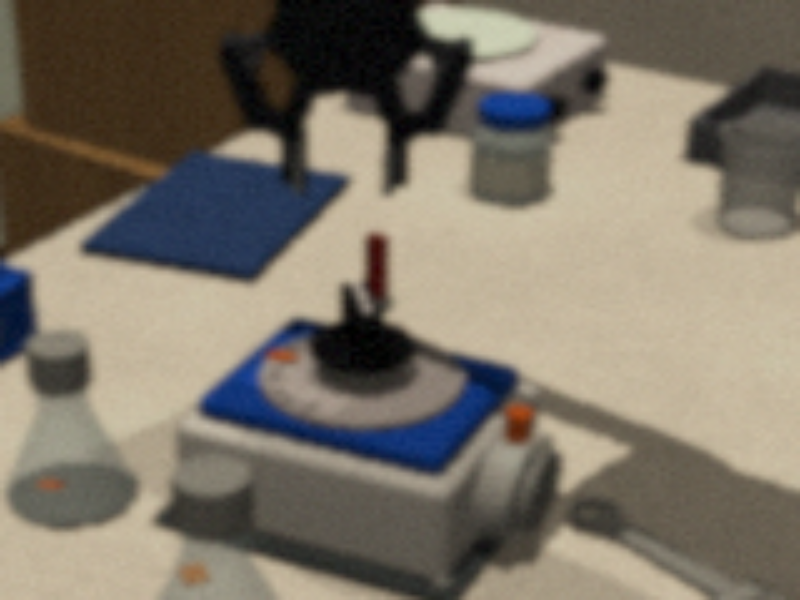

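The side view shows the gripper, fingers at (295,185) and (395,185), still short of the red post at (377,265). I'll correct the position, then descend.

Call:
{"method": "carry_out", "body": {
  "motion": [1.8,0,0,0.007,-0.007,0.013,0,1.8,0,0,0.007,-0.007,0.014,0,0,0,0,0,0,0,0,0,0,0,0,0,0,0]
}}

```text
time_s: 3.6
eef_pos: [0.5814, -0.0316, 0.1985]
eef_rot: [0.602, 0.374, 0.596, -0.378]
wrist_force: [-0.3, -0.2, 1.5]
opening: 0.498
```

Run:
```python
from h import *
o=ctrl.get_obs();print(o["eef_pos"],yaw())
plan([(.583,-.025,o["eef_pos"][2],26.5,1),(.583,-.025,.127,26.5,3)])
```

```text
[ 0.58144855 -0.03155579  0.19853413] 25.79887518291022
[np.float64(-0.7), 0, 0, np.float64(-0.0), np.float64(0.0042), np.float64(-0.0052)]
[np.float64(-0.0), 0, 0, np.float64(0.0238), np.float64(0.0), np.float64(0.0)]
[np.float64(-0.0), 0, 0, np.float64(0.0238), np.float64(0.0), np.float64(0.0)]
[np.float64(-0.0), 0, 0, np.float64(0.0238), np.float64(0.0), np.float64(0.0)]
```

Call:
{"method": "carry_out", "body": {
  "motion": [-0.7,0,0,0,0.004,-0.005,0,0,0,0,0,0,0,0,0,0,0,0.022,0,0,0,0,0,0,0.022,0,0,0,0,0,0,0.014,0,0,0,0,0,0,0.004,0,0,0,0,0,0,0,0,0,0]
}}

```text
time_s: 4.3
eef_pos: [0.5847, -0.0255, 0.1371]
eef_rot: [0.606, 0.37, 0.597, -0.373]
wrist_force: [0.6, 0.8, 0.4]
opening: 0.497
```

Run:
```python
from h import *
o=ctrl.get_obs();print(o["time_s"],o["eef_pos"],yaw(),o["wrist_force"])
im=ctrl.camera("side");cv2.imwrite("pics/side2.png",cv2.resize(im[120:240,200:320],(600,600),interpolation=cv2.INTER_CUBIC))
```

```text
4.3 [ 0.58472565 -0.02551343  0.13710987] 26.552089784768107 [0.60341119 0.76661021 0.44182865]
```

View pics/side2.png

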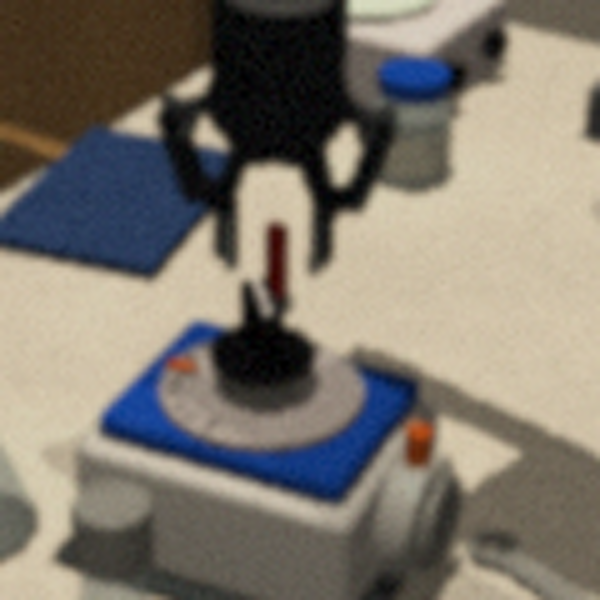

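The red post at (278,258) sits between the open fingers at (228,240) and (320,240). I'll lower slightly and close on it.

Call:
{"method": "carry_out", "body": {
  "motion": [0,0,0,0.008,0,0,0,0,0,0,0,0,0,1,0,0,0,0,0,0,1,0,0,0,0,0,0,1,0,0,0,0,0,0,1,0,0,0,0,0,0,1]
}}

```text
time_s: 4.95
eef_pos: [0.5862, -0.026, 0.1313]
eef_rot: [0.607, 0.371, 0.595, -0.373]
wrist_force: [1.3, -0.3, -2.2]
opening: 0.147
```

Run:
```python
from h import *
C=np.array([.5485,.0425])
o=ctrl.get_obs();p=o["eef_pos"];print(o["time_s"],p,yaw(),o["wrist_force"])
r=p[:2]-C;print(np.hypot(*r),np.degrees(np.arctan2(r[1],r[0])))
# constant 5.5deg arc steps, tool turning with lever, tangential = +y
a0=np.arctan2(r[1],r[0]);s=np.radians(5.5)
print(.08*np.sin(s),.08*(1-np.cos(s)))
```

```text
4.95 [ 0.5862163  -0.02598697  0.1313196 ] 26.57180091197012 [ 1.25457921 -0.25615925 -2.21328011]
0.07818557507494829 -61.15808874476064
0.007667660201617918 0.0003683041306256918
```

Call:
{"method": "carry_out", "body": {
  "motion": [-3,0,0,0,0.004,0,1,-5.7,0,0,0,0.008,-0.0004,1,-5.7,0,0,0,0.008,-0.0004,1,-5.7,0,0,0,0.008,-0.0004,1,-5.7,0,0,0,0.008,-0.0004,1,-5.7,0,0,0,0.008,-0.0004,1]
}}

```text
time_s: 5.55
eef_pos: [0.6155, 0.0013, 0.1313]
eef_rot: [0.684, 0.184, 0.679, -0.193]
wrist_force: [-3.0, -3.4, 1.3]
opening: 0.145
```

```bash
cat >> h.py <<'E'
C=np.array([.5485,.0425])
def st():
    o=ctrl.get_obs();p=o["eef_pos"];f=np.array(o["wrist_force"]);r=p[:2]-C;R_=np.hypot(*r);u=r/R_;t=np.array([-u[1],u[0]])
    print("t %.2f pos %s yaw %.1f r %.4f ang %.1f Fout %.1f Fccw %.1f Fz %.1f Mz %.2f open %.3f"%(o["time_s"],np.round(p,4),yaw(),R_,np.degrees(np.arctan2(r[1],r[0])),f[:2]@u,f[:2]@t,f[2],o["torque"][2],o["opening"]))
E
python3 -c "
from h import *
st()"
```

```text
t 5.55 pos [0.6155 0.0013 0.1313] yaw 59.1 r 0.0786 ang -31.6 Fout -0.8 Fccw -4.4 Fz 1.3 Mz -0.00 open 0.145
```

Call:
{"method": "carry_out", "body": {
  "motion": [-5.7,0,0,0,0.008,-0.0004,1,-5.7,0,0,0,0.008,-0.0004,1,-5.7,0,0,0,0.008,-0.0004,1,-5.7,0,0,0,0.008,-0.0004,1,-5.7,0,0,0,0.008,-0.0004,1,-4,0,0,0,0.006,-0.0004,1,0,0,0,0,0,0,1]
}}

```text
time_s: 6.25
eef_pos: [0.6275, 0.0431, 0.1314]
eef_rot: [0.709, -0.023, 0.705, 0.011]
wrist_force: [0.1, 1.6, 0.2]
opening: 0.144
```

```bash
python3 -c "
from h import *
st()"
```

```text
t 6.25 pos [0.6275 0.0431 0.1314] yaw 92.8 r 0.0790 ang 0.4 Fout 0.1 Fccw 1.6 Fz 0.2 Mz 0.01 open 0.144
```

Call:
{"method": "carry_out", "body": {
  "motion": [0,0,0,0,0.006,-0.0002,1,0,0,0,0,0.005,-0.0002,1,0,0,0,0,0.003,0,1]
}}

```text
time_s: 6.55
eef_pos: [0.6271, 0.0506, 0.1314]
eef_rot: [0.709, -0.025, 0.705, 0.005]
wrist_force: [-0.7, -17.2, -1.6]
opening: 0.143
```

```bash
python3 -c "
from h import *
st()
# fit circle centre from the three gripped points with r=0.08
from scipy.optimize import least_squares
P=np.array([[.5862,-.0260],[.6155,.0013],[.6275,.0431],ctrl.get_obs()['eef_pos'][:2]])
print(least_squares(lambda c:np.hypot(*(P-c).T)-.08,C).x)
print(ctrl.get_obs()['q'][5])"
```

```text
t 6.55 pos [0.6271 0.0506 0.1314] yaw 92.4 r 0.0791 ang 5.8 Fout -2.5 Fccw -17.0 Fz -1.6 Mz -0.08 open 0.143
[0.54752137 0.04387303]
-1.6956777141517563
```

Call:
{"method": "carry_out", "body": {
  "motion": [0,0,0,0,-0.002,0,0,0,0,0,0,0,0,0,0,0,0,0,0,0,0,0,0,0,-0.03,0,0,0,0,0,0,-0.035,0,0,0,0,0,0,0,0,0,0]
}}

```text
time_s: 7.15
eef_pos: [0.6259, 0.0519, 0.1974]
eef_rot: [0.708, -0.023, 0.706, 0.004]
wrist_force: [0.7, 0.0, 0.6]
opening: 0.498
```

Run:
```python
from h import *
st()
plan([(.5475,.043,.196,42,7)])
A=np.array([.5475,.043])
for c in("top","side"):
    im=cv2.imread(f"pics/{c}0.png");h=cv2.cvtColor(im,cv2.COLOR_BGR2HSV)
    w=h[...,1].astype(float)*((h[...,0]>2)&(h[...,0]<22)&(h[...,1]>85))
    x0,y0=proj(c,[.5475+.048,.043+.009,.107]);u,v=np.meshgrid(np.arange(512),np.arange(384));w*=np.hypot(u-x0,v-y0)<7
    uv=((w*u).sum()/w.sum(),(w*v).sum()/w.sum());p=ray(c,uv,.1065)[:2];d=p-A;print(c,uv,p,np.hypot(*d),np.degrees(np.arctan2(d[1],d[0])))
# dial centre: blue plate + dial fit, top
im=cv2.imread("pics/top0.png");h=cv2.cvtColor(im,cv2.COLOR_BGR2HSV)
m=cv2.inRange(h,(105,150,60),(130,255,255));m[:160]=0;m[235:]=0;m[:,:200]=0;m[:,275:]=0
cn=max(cv2.findContours(m,cv2.RETR_EXTERNAL,cv2.CHAIN_APPROX_NONE)[0],key=cv2.contourArea)
(rc,wh,an)=cv2.minAreaRect(cn);print(rc,wh,an,ray("top",rc,.105))
```

```text
t 7.15 pos [0.6259 0.0519 0.1974] yaw 92.1 r 0.0780 ang 6.9 Fout 0.7 Fccw -0.1 Fz 0.6 Mz 0.03 open 0.498
[np.float64(7.2), 0, 0, np.float64(0.0002), np.float64(-0.0009), np.float64(-0.0112)]
[np.float64(7.2), 0, 0, np.float64(0.0002), np.float64(-0.0023), np.float64(-0.011)]
[np.float64(7.2), 0, 0, np.float64(0.0002), np.float64(-0.0036), np.float64(-0.0107)]
[np.float64(7.2), 0, 0, np.float64(0.0002), np.float64(-0.0049), np.float64(-0.0101)]
[np.float64(7.2), 0, 0, np.float64(0.0002), np.float64(-0.0061), np.float64(-0.0095)]
[np.float64(7.2), 0, 0, np.float64(0.0002), np.float64(-0.0073), np.float64(-0.0086)]
[np.float64(7.2), 0, 0, np.float64(0.0002), np.float64(-0.0083), np.float64(-0.0076)]
top (np.float64(230.6088124664159), np.float64(177.82858678130037)) [0.5948078  0.05200105] 0.048156485244580584 10.772659548083631
side (np.float64(236.42379182156134), np.float64(192.89378651088688)) [0.59638554 0.05144391] 0.04960943406904252 9.799892385715282
(235.953857421875, 211.13079833984375) (13.891889572143555, 38.07866287231445) 82.87498474121094 [0.49564045 0.03678154 0.105     ]
```

Call:
{"method": "carry_out", "body": {
  "motion": [7.2,0,0,0,-0.001,-0.011,0,7.2,0,0,0,-0.002,-0.011,0,7.2,0,0,0,-0.004,-0.011,0,7.2,0,0,0,-0.005,-0.01,0,7.2,0,0,0,-0.006,-0.009,0,7.2,0,0,0,-0.007,-0.009,0,7.2,0,0,0,-0.008,-0.007,0,0,0,0,0,0,0,0,0,0,0,0,0,0,0]
}}

```text
time_s: 8.05
eef_pos: [0.5451, 0.0487, 0.196]
eef_rot: [0.646, 0.292, 0.636, -0.305]
wrist_force: [-0.4, -0.9, -0.3]
opening: 0.498
```

Run:
```python
from h import *
st()
im=ctrl.camera("side");print(lm("side","pointer"),lm("side","knob_grip"))
cv2.imwrite("pics/side3.png",cv2.resize(im[130:220,205:295],(600,600),interpolation=cv2.INTER_CUBIC))
plan([(.5475,.043,ctrl.get_obs()["eef_pos"][2],42,1)])
```

```text
t 8.05 pos [0.5451 0.0487 0.196 ] yaw 40.0 r 0.0071 ang 119.0 Fout -0.7 Fccw 0.8 Fz -0.3 Mz -0.03 open 0.498
[([0.5832, 0.0075, 0.1278], 0.85)] [([0.5479, 0.0394, 0.1522], 0.64), ([0.7007, 0.1333, -0.0005], 0.59)]
[np.float64(-2.1), 0, 0, np.float64(-0.0), np.float64(-0.0019), np.float64(0.0056)]
```

View pics/side3.png

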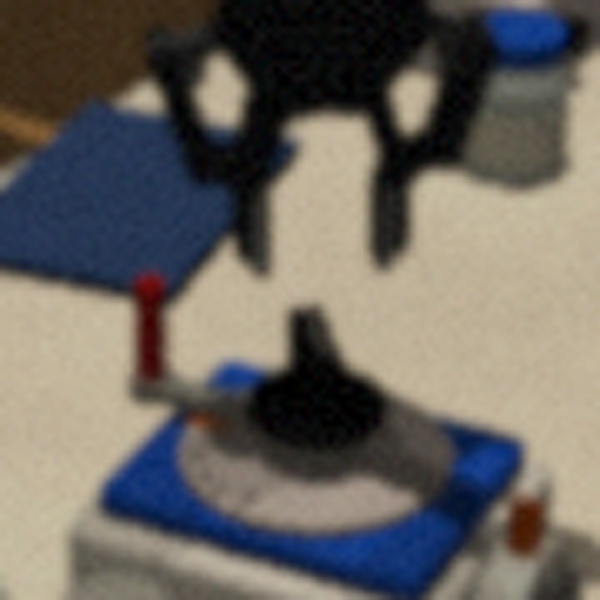

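The post has swung to (150,330). The grip bar, at about (315,345), lies between the fingers at (255,250) and (390,250). I'll descend and grip it.

Call:
{"method": "carry_out", "body": {
  "motion": [-3,0,0,0,-0.002,0.005,0,0,0,0,0,0,0,0,0,0,0,0.022,0,0,0,0,0,0,0.022,0,0,0,0,0,0,0.014,0,0,0,0,0,0,0.003,0,0,0,0,0,0,0,0,0,0]
}}

```text
time_s: 8.9
eef_pos: [0.5504, 0.0423, 0.134]
eef_rot: [0.655, 0.275, 0.643, -0.288]
wrist_force: [-0.9, 0.3, -1.2]
opening: 0.499
```

Call:
{"method": "carry_out", "body": {
  "motion": [0,0,0,0,0,0,0.3,0,0,0,0,0,0,0.6,0,0,0,0,0,0,1,0,0,0,0,0,0,1,0,0,0,0,0,0,1,0,0,0,0,0,0,1]
}}

```text
time_s: 9.5
eef_pos: [0.5506, 0.0417, 0.1356]
eef_rot: [0.655, 0.275, 0.642, -0.288]
wrist_force: [0.1, -1.6, -5.3]
opening: 0.149
```

```bash
python3 -c "
from h import *
st()"
```

```text
t 9.50 pos [0.5506 0.0417 0.1356] yaw 43.0 r 0.0022 ang -22.4 Fout 0.7 Fccw -1.5 Fz -5.3 Mz -0.02 open 0.149
```

Call:
{"method": "carry_out", "body": {
  "motion": [-7.2,0,0,-0.0003,0.0003,0,1,-7.2,0,0,-0.0003,0.0003,0,1,-7.2,0,0,-0.0003,0.0003,0,1,-7.2,0,0,-0.0003,0.0003,0,1,0,0,0,0,0,0,1]
}}

```text
time_s: 10.0
eef_pos: [0.5512, 0.0427, 0.1369]
eef_rot: [0.704, 0.098, 0.695, -0.113]
wrist_force: [-1.2, -2.1, -2.8]
opening: 0.153
```

```bash
python3 -c "
from h import *
st()"
```

```text
t 10.00 pos [0.5512 0.0427 0.1369] yaw 72.8 r 0.0027 ang 3.5 Fout -1.3 Fccw -2.0 Fz -2.8 Mz 0.09 open 0.153
```

Call:
{"method": "carry_out", "body": {
  "motion": [-7.2,0,0,-0.0003,0.0003,0,1,-7.2,0,0,-0.0003,0.0003,0,1,-7.2,0,0,-0.0003,0.0003,0,1,-3,0,0,-0.0002,0.0001,0,1,0,0,0,0,0,0,1,0,0,0,0,0,0,1]
}}

```text
time_s: 10.6
eef_pos: [0.5509, 0.0434, 0.1378]
eef_rot: [0.708, -0.051, 0.703, 0.035]
wrist_force: [-1.0, -2.5, -2.8]
opening: 0.15
```

```bash
python3 -c "
from h import *
st()"
```

```text
t 10.60 pos [0.5509 0.0434 0.1378] yaw 97.0 r 0.0026 ang 21.2 Fout -1.9 Fccw -2.0 Fz -2.8 Mz 0.08 open 0.150
```

Call:
{"method": "carry_out", "body": {
  "motion": [-3.2,0,0,-0.0002,0.0001,0,1,0,0,0,0,0,0,1]
}}

```text
time_s: 10.8
eef_pos: [0.5509, 0.0436, 0.1379]
eef_rot: [0.707, -0.069, 0.702, 0.053]
wrist_force: [-1.3, -2.9, -4.0]
opening: 0.151
```

```bash
python3 -c "
from h import *
st()"
```

```text
t 10.80 pos [0.5509 0.0436 0.1379] yaw 99.9 r 0.0026 ang 24.0 Fout -2.4 Fccw -2.1 Fz -4.0 Mz 0.06 open 0.151
```

Call:
{"method": "carry_out", "body": {
  "motion": [0,0,0,0,0,0,0,0,0,0,0,0,0,0,0,0,0,0,0,0,0,0,0,0,-0.03,0,0,0,0,0,0,-0.04,0,0,0,0,0,0,-0.01,-0.035,0,0,0,0,0,0,-0.045,0,0,0,0,0,0,-0.045,0,0,0,0,0,0,-0.045,0,0,0,0,0,0,-0.035,0,0,0,0,0,0,0,0,0]
}}

```text
invalid input
```

```bash
cat > look.py <<'E'
from h import *
import sys
n=sys.argv[1];st();out=[]
for c,(x,y) in(("top",(200,160)),("side",(220,155))):
    im=ctrl.camera(c);cv2.imwrite(f"pics/{c}{n}.png",im);out.append(cv2.resize(im[y:y+75,x:x+75],(400,400),interpolation=cv2.INTER_CUBIC))
    for k in("pointer","knob_grip","lever_post"): print(c,k,lm(c,k))
cv2.imwrite(f"pics/crop{n}.png",np.hstack(out))
E
python3 look.py 4
```

```text
t 10.80 pos [0.5509 0.0436 0.1379] yaw 99.9 r 0.0026 ang 24.0 Fout -2.4 Fccw -2.1 Fz -4.0 Mz 0.06 open 0.151
top pointer []
top knob_grip [([0.5497, 0.0455, 0.156], 0.62)]
top lever_post []
side pointer [([0.593, 0.0529, 0.1306], 0.7), ([0.6275, 0.0527, 0.1481], 0.6)]
side knob_grip [([0.5504, 0.0424, 0.1536], 0.68), ([0.3678, 0.0016, -0.0012], 0.24)]
side lever_post [([0.6298, 0.053, 0.1466], 0.5)]
```

View pics/crop4.png

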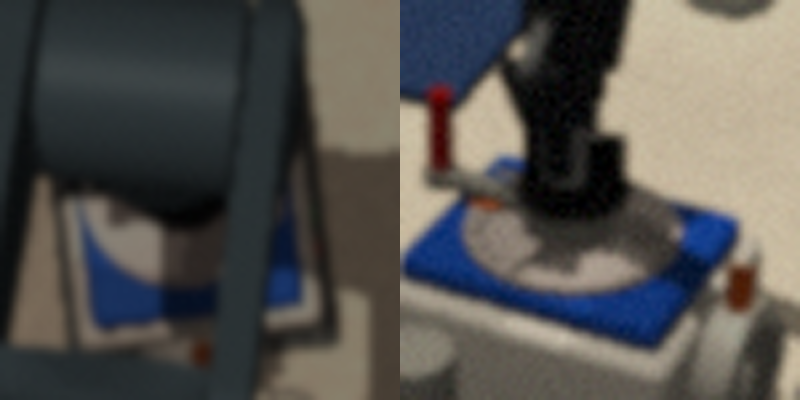

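The call was refused because it had 11 rows, so the gripper is still holding the knob (the crop shows the fingers around it and the post at (440,130)). I'll repeat it with 9.

Call:
{"method": "carry_out", "body": {
  "motion": [0,0,0,0,0,0,0,0,0,0,0,0,0,0,0,0,0,0,0,0,0,0,0,0,-0.03,0,0,0,0,0,0,-0.04,0,0,0,0,0,0,-0.01,-0.045,0,0,0,0,0,0,-0.045,0,0,0,0,0,0,-0.045,0,0,0,0,0,0,-0.045,0,0]
}}

```text
time_s: 12.1
eef_pos: [0.5851, -0.1302, 0.2305]
eef_rot: [0.709, -0.075, 0.699, 0.057]
wrist_force: [0.6, 0.1, 0.1]
opening: 0.498
```

```bash
python3 look.py 5
```

```text
t 12.10 pos [ 0.5851 -0.1302  0.2305] yaw 100.7 r 0.1765 ang -78.0 Fout 0.0 Fccw 0.6 Fz 0.1 Mz -0.00 open 0.498
top pointer [([0.5861, 0.0497, 0.1268], 0.78)]
top knob_grip [([0.5487, 0.0462, 0.1526], 0.89), ([0.5488, 0.0418, -0.0029], 0.25)]
top lever_post [([0.6271, 0.0473, 0.145], 0.56)]
side pointer [([0.596, 0.0513, 0.1297], 0.56)]
side knob_grip [([0.5504, 0.0408, 0.1516], 0.64)]
side lever_post [([0.5067, -0.4688, -0.0011], 0.67), ([0.6312, 0.0515, 0.1462], 0.56)]
```

View pics/crop5.png

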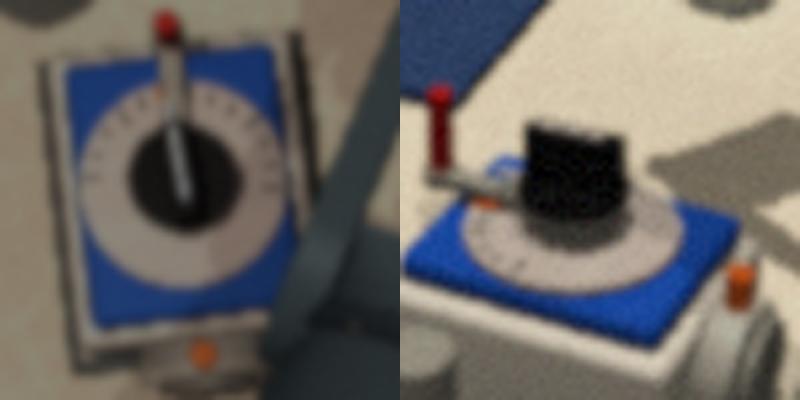

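The pointer line in the top crop runs from (175,125) to (186,200), towards the mark, which the lever now partly hides. I'll measure that line's angle precisely.

```bash
cat > ang.py <<'E'
from h import *
import sys
A=np.array([.5480,.0435])
for n in sys.argv[1:]:
    im=cv2.imread(f"pics/top{n}.png");g=im.astype(float).mean(2)
    c=proj("top",[*A,.1635]);u,v=np.meshgrid(np.arange(512),np.arange(384))
    disk=np.hypot(u-c[0],v-c[1])<9.5          # bar top region
    bg=np.percentile(g[disk],30);w=np.clip(g-bg-25,0,None)*disk
    uv=np.array([(w*u).sum(),(w*v).sum()])/w.sum();d=np.stack([u-uv[0],v-uv[1]],-1)
    e=np.linalg.eigh(np.einsum("ij,ijk,ijl->kl",w,d,d))[1][:,1]
    p=ray("top",uv-4*e,.1635);q=ray("top",uv+4*e,.1635);D=(q-p)[:2];D*=np.sign(D[0])
    print(n,"axis px",c.round(1),"line cen",uv.round(2),ray("top",uv,.1635)[:2].round(4),"ang",np.degrees(np.arctan2(D[1],D[0])).round(1))
    print(g[int(c[1])-12:int(c[1])+9,int(c[0])-7:int(c[0])+9].astype(int)) if n!="0" else 0
E
python3 ang.py 0 5
```

```text
0 axis px [233.1 191.1] line cen [232.35 186.98] [0.5598 0.0454] ang -66.8
5 axis px [233.1 191.1] line cen [231.99 187.56] [0.5582 0.0465] ang 13.8
[[104 110 118 114 109 112 106  98  88  87 108 120 117 110 116 120]
 [110 114 120 116 110 112 103  96  89  89 109 121 122 120 121 120]
 [120 121 122 117 109 107  96  87  82  84 105 120 124 124 124 121]
 [123 125 122 112  97  92  82  70  65  71  94 111 119 122 126 124]
 [123 121 113  95  75  74  76  59  43  47  70  88 102 114 119 124]
 [118 107  91  68  52  70  87  66  34  26  38  52  70  90 106 116]
 [101  80  59  40  37  68  93  74  37  17  16  26  39  58  76  97]
 [ 77  50  32  22  28  63  91  79  42  16  10  17  22  31  45  69]
 [ 53  30  21  17  25  56  88  82  49  19   9  14  17  20  27  43]
 [ 37  21  19  18  22  50  82  88  58  23  10  13  16  18  19  27]
 [ 27  19  19  17  22  42  79  93  66  28  11  12  16  17  18  19]
 [ 23  19  19  18  20  37  72  94  72  32  12  10  15  18  18  18]
 [ 20  19  19  18  19  30  65  92  76  38  15  10  14  18  19  18]
 [ 20  19  19  18  17  25  57  87  79  46  18   9  14  17  18  18]
 [ 20  19  19  20  18  23  50  81  84  55  22  10  14  16  18  19]
 [ 20  19  20  19  18  21  44  79  92  65  27   9  11  16  18  18]
 [ 22  20  20  19  18  20  39  73  92  68  30  10   8  15  18  18]
 [ 24  19  19  20  18  19  31  62  81  62  30  11  10  14  18  19]
 [ 30  22  21  19  19  18  22  43  57  47  25  10  10  15  17  17]
 [ 44  27  21  20  20  18  17  26  34  27  18   9   9  15  19  21]
 [ 67  42  27  21  20  18  17  18  19  17  12   7   9  16  20  25]]
```

Run:
```python
from h import *
for n,rows in(("5",range(184,197)),):
    g=cv2.imread(f"pics/top{n}.png").astype(float).mean(2);P=[]
    for v in rows:
        s=np.clip(g[v,229:238]-22,0,None);P.append([(s*np.arange(229,238)).sum()/s.sum(),v])
    P=np.array(P)
for z in(.1635,):
    W=np.array([ray("top",p,z)[:2] for p in P]);k=np.polyfit(W[:,0],W[:,1],1);print(z,np.degrees(np.arctan(k[0])),np.polyval(k,.548),W[[0,-1]].round(4))
# dark skirt+dial centres in both pictures -> axis
for n in "05":
    g=cv2.imread(f"pics/top{n}.png");h=g.astype(float).mean(2)
    m=((h<45)).astype(np.uint8);lab=cv2.connectedComponentsWithStats(m[170:215,218:252])
    for s,c in zip(lab[2][1:],lab[3][1:]):
        if s[4]>100: uv=c+[218,170];print(n,s,uv,ray("top",uv,.135))
```

```text
0.1635 9.661277075395244 0.04317964509250473 [[0.5683 0.0459]
 [0.534  0.0409]]
0 [  7  14  20  19 252] [234.17063492 193.50396825] [0.54448172 0.04103729 0.135     ]
5 [  7  13  20  20 251] [234.39043825 193.59760956] [0.54420322 0.04040248 0.135     ]
```

The grip line reads 9.7° and the mark about 10.3°, a gap of under 1 mm at the pointer tip, so the setting stands. Now back to the post to tighten.

```bash
python3 -c "
from h import *
plan([(.6275,.049,.2,95,5)])"
```

```text
[np.float64(1.2), 0, 0, np.float64(0.0058), np.float64(0.033), np.float64(0.0151)]
[np.float64(1.2), 0, 0, np.float64(0.0058), np.float64(0.0333), np.float64(0.0144)]
[np.float64(1.2), 0, 0, np.float64(0.0058), np.float64(0.0336), np.float64(0.0137)]
[np.float64(1.2), 0, 0, np.float64(0.0058), np.float64(0.0339), np.float64(0.013)]
[np.float64(1.2), 0, 0, np.float64(0.0058), np.float64(0.0341), np.float64(0.0124)]
```

Call:
{"method": "carry_out", "body": {
  "motion": [1.2,0,0,0.004,0.033,0.015,0,1.2,0,0,0.004,0.033,0.014,0,1.2,0,0,0.004,0.033,0.014,0,1.2,0,0,0.004,0.033,0.013,0,1.2,0,0,0.004,0.03,0.012,0,0,0,0,0,0,0,0,0,0,0,0,0,0,0]
}}

```text
time_s: 13.2
eef_pos: [0.6276, 0.0569, 0.2059]
eef_rot: [0.712, -0.04, 0.701, 0.023]
wrist_force: [-0.1, 0.3, 0.6]
opening: 0.499
```

```bash
python3 -c "
from h import *
st()
plan([(.6275,.049,.2,95,1)])"
```

```text
t 13.20 pos [0.6276 0.0569 0.2059] yaw 95.1 r 0.0805 ang 10.3 Fout -0.0 Fccw 0.3 Fz 0.6 Mz 0.00 open 0.499
[np.float64(0.1), 0, 0, np.float64(0.0059), np.float64(-0.0079), np.float64(-0.0009)]
```

Call:
{"method": "carry_out", "body": {
  "motion": [0,0,0,0,-0.008,-0.001,0,0,0,0,0,0,0,0,0,0,0,0.022,0,0,0,0,0,0,0.025,0,0,0,0,0,0,0.02,0,0,0,0,0,0,0.005,0,0,0,0,0,0,0,0,0,0]
}}

```text
time_s: 13.9
eef_pos: [0.6294, 0.0399, 0.1356]
eef_rot: [0.714, -0.039, 0.699, 0.02]
wrist_force: [-0.3, 0.1, 1.3]
opening: 0.504
```

Call:
{"method": "carry_out", "body": {
  "motion": [0,0,0,0,0,0,1,0,0,0,0,0,0,1,0,0,0,0,0,0,1,0,0,0,0,0,0,1,0,0,0,0,0,0,1]
}}

```text
time_s: 14.4
eef_pos: [0.6296, 0.0408, 0.1373]
eef_rot: [0.714, -0.037, 0.699, 0.021]
wrist_force: [1.3, -0.0, -5.6]
opening: 0.14
```

```bash
python3 -c "
from h import *
st()"
```

```text
t 14.40 pos [0.6296 0.0408 0.1373] yaw 94.7 r 0.0811 ang -1.2 Fout 1.3 Fccw 0.0 Fz -5.6 Mz 0.03 open 0.140
```

Call:
{"method": "carry_out", "body": {
  "motion": [4,0,0,0,-0.006,-0.0002,1,5.7,0,0,0,-0.008,-0.0004,1,5.7,0,0,0,-0.008,-0.0004,1,5.7,0,0,0,-0.008,-0.0004,1,5.7,0,0,0,-0.008,-0.0004,1,5.7,0,0,0,-0.008,-0.0004,1,5.7,0,0,0,-0.008,-0.0004,1]
}}

```text
time_s: 15.1
eef_pos: [0.615, -0.0033, 0.1373]
eef_rot: [0.683, 0.209, 0.667, -0.212]
wrist_force: [3.8, 3.8, -5.5]
opening: 0.143
```

```bash
python3 -c "
from h import *
st()"
```

```text
t 15.10 pos [ 0.615  -0.0033  0.1373] yaw 55.3 r 0.0807 ang -34.6 Fout 0.9 Fccw 5.3 Fz -5.5 Mz 0.02 open 0.143
```

Call:
{"method": "carry_out", "body": {
  "motion": [4.3,0,0,0,-0.006,-0.0003,1,4.3,0,0,0,-0.006,-0.0003,1,4.3,0,0,0,-0.006,-0.0003,1,4.3,0,0,0,-0.006,-0.0003,1]
}}

```text
time_s: 15.5
eef_pos: [0.5995, -0.0198, 0.1373]
eef_rot: [0.644, 0.314, 0.625, -0.312]
wrist_force: [4.0, 2.6, -6.1]
opening: 0.137
```

```bash
python3 -c "
from h import *
st()"
```

```text
t 15.50 pos [ 0.5995 -0.0198  0.1373] yaw 37.5 r 0.0805 ang -50.7 Fout 0.5 Fccw 4.8 Fz -6.1 Mz 0.03 open 0.137
```

Call:
{"method": "carry_out", "body": {
  "motion": [2.9,0,0,0,-0.004,-0.0002,1,2.9,0,0,0,-0.004,-0.0002,1]
}}

```text
time_s: 15.7
eef_pos: [0.5932, -0.0243, 0.1373]
eef_rot: [0.627, 0.347, 0.607, -0.345]
wrist_force: [4.6, 2.1, -6.8]
opening: 0.142
```

```bash
python3 -c "
from h import *
st()"
```

```text
t 15.70 pos [ 0.5932 -0.0243  0.1373] yaw 31.4 r 0.0804 ang -56.2 Fout 0.9 Fccw 5.0 Fz -6.8 Mz 0.01 open 0.142
```

Call:
{"method": "carry_out", "body": {
  "motion": [2.9,0,0,0,-0.004,-0.0002,1,2.9,0,0,0,-0.004,-0.0002,1,2.9,0,0,0,-0.004,-0.0002,1]
}}

```text
time_s: 16.0
eef_pos: [0.5833, -0.0299, 0.1373]
eef_rot: [0.599, 0.395, 0.577, -0.391]
wrist_force: [5.1, 1.6, -6.6]
opening: 0.143
```

```bash
python3 -c "
from h import *
st()"
```

```text
t 16.00 pos [ 0.5833 -0.0299  0.1373] yaw 22.5 r 0.0803 ang -64.3 Fout 0.8 Fccw 5.3 Fz -6.6 Mz -0.04 open 0.143
```

Call:
{"method": "carry_out", "body": {
  "motion": [2.9,0,0,0,-0.004,-0.0002,1,2.9,0,0,0,-0.004,-0.0002,1]
}}

```text
time_s: 16.2
eef_pos: [0.5761, -0.0328, 0.1373]
eef_rot: [0.578, 0.426, 0.555, -0.421]
wrist_force: [5.1, 1.6, -6.7]
opening: 0.143
```

```bash
python3 -c "
from h import *
st()"
```

```text
t 16.20 pos [ 0.5761 -0.0328  0.1373] yaw 16.5 r 0.0802 ang -69.8 Fout 0.2 Fccw 5.4 Fz -6.7 Mz 0.03 open 0.143
```

Call:
{"method": "carry_out", "body": {
  "motion": [2.9,0,0,0,-0.004,-0.0002,1,2.9,0,0,0,-0.004,-0.0002,1]
}}

```text
time_s: 16.4
eef_pos: [0.5687, -0.035, 0.1373]
eef_rot: [0.555, 0.455, 0.531, -0.449]
wrist_force: [5.3, 1.1, -6.8]
opening: 0.141
```

```bash
python3 -c "
from h import *
st()"
```

```text
t 16.40 pos [ 0.5687 -0.035   0.1373] yaw 10.5 r 0.0801 ang -75.4 Fout 0.2 Fccw 5.4 Fz -6.8 Mz -0.02 open 0.141
```

Call:
{"method": "carry_out", "body": {
  "motion": [2.9,0,0,0,-0.004,-0.0002,1,2.9,0,0,0,-0.004,-0.0002,1]
}}

```text
time_s: 16.6
eef_pos: [0.5614, -0.0365, 0.1374]
eef_rot: [0.532, 0.484, 0.506, -0.477]
wrist_force: [7.4, 1.9, -7.5]
opening: 0.14
```

```bash
python3 -c "
from h import *
st()"
```

```text
t 16.60 pos [ 0.5614 -0.0365  0.1374] yaw 4.5 r 0.0800 ang -80.7 Fout -0.6 Fccw 7.6 Fz -7.5 Mz 0.06 open 0.140
```

Call:
{"method": "carry_out", "body": {
  "motion": [2.9,0,0,0,-0.004,-0.0002,1,2.9,0,0,0,-0.004,-0.0002,1]
}}

```text
time_s: 16.8
eef_pos: [0.5544, -0.0372, 0.1374]
eef_rot: [0.506, 0.511, 0.48, -0.502]
wrist_force: [8.1, 1.0, -9.0]
opening: 0.141
```

```bash
python3 -c "
from h import *
st()"
```

```text
t 16.80 pos [ 0.5544 -0.0372  0.1374] yaw -1.6 r 0.0800 ang -85.8 Fout -0.4 Fccw 8.2 Fz -9.0 Mz -0.02 open 0.141
```

Call:
{"method": "carry_out", "body": {
  "motion": [2.9,0,0,0,-0.004,-0.0002,1]
}}

```text
time_s: 16.9
eef_pos: [0.551, -0.0374, 0.1374]
eef_rot: [0.493, 0.524, 0.466, -0.515]
wrist_force: [8.2, -0.4, -8.9]
opening: 0.138
```

```bash
python3 -c "
from h import *
st()"
```

```text
t 16.90 pos [ 0.551  -0.0374  0.1374] yaw -4.6 r 0.0799 ang -88.2 Fout 0.7 Fccw 8.2 Fz -8.9 Mz 0.02 open 0.138
```

Call:
{"method": "carry_out", "body": {
  "motion": [2.9,0,0,0,-0.004,-0.0002,1]
}}

```text
time_s: 17.0
eef_pos: [0.5478, -0.0374, 0.1374]
eef_rot: [0.48, 0.537, 0.451, -0.526]
wrist_force: [9.4, -1.4, -9.1]
opening: 0.143
```

```bash
python3 -c "
from h import *
st()"
```

```text
t 17.00 pos [ 0.5478 -0.0374  0.1374] yaw -7.6 r 0.0799 ang -90.5 Fout 1.3 Fccw 9.4 Fz -9.1 Mz 0.02 open 0.143
```

Call:
{"method": "carry_out", "body": {
  "motion": [2.5,0,0,0,-0.004,-0.0002,1,2.5,0,0,0,-0.004,-0.0002,1]
}}

```text
time_s: 17.2
eef_pos: [0.5417, -0.037, 0.1374]
eef_rot: [0.457, 0.559, 0.425, -0.546]
wrist_force: [9.2, -1.5, -9.6]
opening: 0.14
```

```bash
python3 -c "
from h import *
st()"
```

```text
t 17.20 pos [ 0.5417 -0.037   0.1374] yaw -12.8 r 0.0798 ang -94.9 Fout 0.7 Fccw 9.3 Fz -9.6 Mz 0.06 open 0.140
```

Call:
{"method": "carry_out", "body": {
  "motion": [2.5,0,0,0,-0.004,-0.0002,1]
}}

```text
time_s: 17.3
eef_pos: [0.5388, -0.0367, 0.1374]
eef_rot: [0.445, 0.57, 0.412, -0.555]
wrist_force: [10.1, -1.9, -10.8]
opening: 0.143
```

```bash
python3 -c "
from h import *
st()"
```

```text
t 17.30 pos [ 0.5388 -0.0367  0.1374] yaw -15.4 r 0.0798 ang -97.0 Fout 0.6 Fccw 10.3 Fz -10.8 Mz 0.04 open 0.143
```

Call:
{"method": "carry_out", "body": {
  "motion": [0,0,0,0,0,0,-1,0,0,0,0,0,0,-1,0,0,0,0,0,0,-1,0,0,0,0,0,0,-1,0,0,0,0,0,0,-1,0,0,0,0,0,0,-1]
}}

```text
time_s: 17.9
eef_pos: [0.5413, -0.0384, 0.1413]
eef_rot: [0.447, 0.57, 0.41, -0.554]
wrist_force: [0.3, -0.3, 0.1]
opening: 1.002
```

Call:
{"method": "carry_out", "body": {
  "motion": [0,0,0,-0.03,0,0,-1,0,0,0,-0.04,0,0,-1,0,0,0,-0.01,0,0.045,-1,0,0,0,0,0,0.045,-1,0,0,0,0,0,0.045,-1,0,0,0,0,0,0.02,-1]
}}

```text
time_s: 18.5
eef_pos: [0.4955, -0.1867, 0.2266]
eef_rot: [0.45, 0.568, 0.412, -0.552]
wrist_force: [1.2, 0.7, 0.4]
opening: 0.999
```

```bash
python3 look.py 6
```

```text
t 18.50 pos [ 0.4955 -0.1867  0.2266] yaw -14.8 r 0.2352 ang -103.0 Fout -1.0 Fccw 1.0 Fz 0.4 Mz 0.04 open 0.999
top pointer [([0.5821, 0.0525, 0.1292], 0.82), ([0.3956, 0.496, -0.0031], 0.56)]
top knob_grip [([0.5492, 0.045, 0.1525], 0.68)]
top lever_post [([0.5473, -0.0377, 0.1448], 0.56)]
side pointer [([0.5952, 0.0524, 0.1325], 0.73)]
side knob_grip [([0.5489, 0.0402, 0.1544], 0.85)]
side lever_post [([0.5471, -0.0331, 0.1465], 0.62)]
```

View pics/crop6.png

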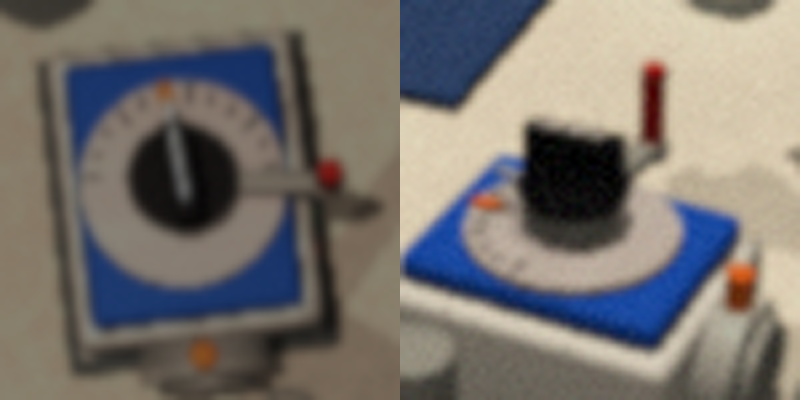

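The mark is at (166,92) and the pointer line runs from (186,200) to its tip near (174,112). The lever is at (330,175). I'll measure the residual with both lines in this one image.

Run:
```python
from h import *
im=cv2.imread("pics/top6.png");g=im.astype(float).mean(2)
print(g[176:200,226:242].astype(int))
h=cv2.cvtColor(im,cv2.COLOR_BGR2HSV);print(h[174:184,226:238,1])
P=[]
for v in range(184,197):
    s=np.clip(g[v,229:238]-22,0,None);P.append([(s*np.arange(229,238)).sum()/s.sum(),v])
W=np.array([ray("top",p,.1635)[:2] for p in P]);k=np.polyfit(W[:,0],W[:,1],1);print("line",np.degrees(np.arctan(k[0])),np.polyval(k,.548))
S=h[...,1].astype(float);w=np.clip(S-60,0,None);w*=(h[...,0]>2)&(h[...,0]<22);M=np.zeros_like(w);M[174:182,227:235]=1;w*=M
v,u=np.mgrid[:384,:512];uv=((w*u).sum()/w.sum(),(w*v).sum()/w.sum());m=ray("top",uv,.1065);print("mark",uv,m)
# dial centre: fit ellipse to blue/aluminium boundary
hs=h[150:240,195:280];blue=cv2.inRange(hs,(105,150,40),(130,255,255));
c0=proj("top",[.548,.0435,.105]);pts=[]
sat=h[...,1].astype(np.float32)
for t in np.radians(np.arange(0,360,3)):
    r=np.arange(12,26,.1);x=(c0[0]+r*np.cos(t)).astype(np.float32);y=(c0[1]+r*np.sin(t)).astype(np.float32)
    hh=cv2.remap(im[...,0].astype(np.float32)-im[...,2],x[None],y[None],cv2.INTER_LINEAR)[0]
    i=np.nonzero(hh>35)[0]
    if len(i) and i[0]>20: pts.append([x[i[0]],y[i[0]]])
pts=np.array(pts,np.float32);e=cv2.fitEllipseDirect(pts);print(len(pts),e,"dial centre",ray("top",e[0],.105),proj("top",[.548,.0435,.105]))
Q=ray("top",e[0],.105)[:2];d=m[:2]-Q;print("mark ang about dial",np.degrees(np.arctan2(d[1],d[0])),np.hypot(*d))
```

```text
[[ 88  96  96  92  85  90 102 110 102  91 100 110 108 102  98  93]
 [101 109 109 100  91  95 103 113 106  94 104 115 112 106 108 110]
 [102 108 114 107 101 103 105 112 107  98 107 117 111 102 110 117]
 [100 107 115 113 110 112 110 111 111 107 113 118 113 106 112 117]
 [107 110 117 117 115 118 111 107 112 115 118 120 119 116 118 117]
 [117 117 119 117 115 114 102  92 103 112 117 119 120 120 120 117]
 [121 121 118 109 100  97  87  74  81  94 103 111 115 119 121 121]
 [120 117 108  91  74  75  76  60  52  61  73  87  98 110 117 120]
 [115 104  87  64  50  67  83  63  35  30  39  52  68  87 103 112]
 [ 98  78  57  38  35  65  89  71  35  17  17  25  37  56  74  94]
 [ 75  49  31  20  26  61  89  76  41  15  12  16  21  30  43  66]
 [ 52  29  21  17  24  55  85  80  48  19  10  13  17  19  24  43]
 [ 36  22  18  17  22  48  79  85  57  23  10  12  16  17  19  26]
 [ 26  20  17  16  21  41  76  91  64  27  10  12  15  16  17  19]
 [ 22  18  18  18  19  36  71  92  69  31  11   9  15  17  17  17]
 [ 20  19  18  19  18  30  64  89  72  37  12  10  15  16  17  18]
 [ 19  18  19  18  17  25  5
[... 705 characters left out ...]
50  49]
 [ 41  48  60  88 110 102  84  63  55  51  51  51]
 [ 48  49  53  66  71  60  56  55  51  49  49  50]
 [ 47  50  51  52  50  32  34  45  47  49  50  49]
 [ 49  47  48  49  40  27  28  40  47  49  49  50]
 [ 48  48  49  48  42  27  22  35  50  51  49  48]
 [ 48  47  47  48  44  23  16  24  40  52  50  47]]
line 9.435214769590003 0.04316914582850852
mark (np.float64(230.44578313253012), np.float64(176.99827882960412)) [0.59730553 0.05247296 0.1065    ]
90 ((233.90426635742188, 193.9329376220703), (39.7949333190918, 40.30482482910156), 74.99475860595703) dial centre [0.54674272 0.04252841 0.105     ] [233.57374417 193.51410125]
mark ang about dial 11.126755495307421 0.051531461891958195
```

Run:
```python
from h import *
G=[];
for i in range(6): G.append(ctrl.camera("top").astype(float))
im=np.mean(G,0);g=im.mean(2)
P=[]
for v in range(186,196):
    s=np.clip(g[v,229:238]-19,0,None);P.append([(s*np.arange(229,238)).sum()/s.sum(),v])
W=np.array([ray("top",p,.1635)[:2] for p in P]);k=np.polyfit(W[:,0],W[:,1],1);print("top line",np.degrees(np.arctan(k[0])),np.polyval(k,.547),np.round((W[:,1]-np.polyval(k,W[:,0]))*1e3,2))
# pointer tip: desaturated (white) ridge outside skirt
S=im.max(2)-im.min(2);print(S[176:187,227:238].round(0).astype(int))
for v in (180,181,182):
    s=np.clip(np.median(S[v,227:238])-S[v,229:235],0,None);c=(s*np.arange(229,235)).sum()/s.sum();w=ray("top",(c,v),.1295);d=w[:2]-[.547,.0427];print(v,c,w,np.degrees(np.arctan2(d[1],d[0])),np.hypot(*d))
# side: bar top line
g=np.mean([ctrl.camera("side").astype(float) for _ in range(6)],0);cv2.imwrite("pics/side7.png",g)
gs=g.mean(2);print(gs[174:186,241:264].round(0).astype(int))
```

```text
top line 10.384741606379198 0.04301851009489944 [ 0.02  0.02 -0.04 -0.04  0.03  0.01  0.07 -0.05 -0.09  0.08]
[[13 10 37 64 61 38 21 15 11 14 14]
 [14 27 50 72 68 49 32 24 20 22 24]
 [23 30 44 56 51 42 32 25 22 24 25]
 [23 27 33 36 29 27 26 25 23 25 25]
 [24 25 27 24 17 17 21 24 25 25 25]
 [25 25 25 20 13 11 16 22 24 25 25]
 [25 24 23 18 11  8 11 18 21 22 23]
 [24 23 20 13  7  4  6 10 14 16 19]
 [21 18 14  8  4  3  3  4  6  9 11]
 [15 12  8  4  3  3  2  2  2  3  5]
 [ 9  6  4  3  3  3  2  2  1  2  3]]
180 231.85840707964604 [0.58485904 0.04767806 0.1295    ] 7.490807961395092 0.03818492282443846
181 231.85106382978722 [0.5819121  0.04771504 0.1295    ] 8.17447961555655 0.03527046026489588
182 232.0132743362832 [0.5789624  0.04725758 0.1295    ] 8.115201949810867 0.03228570278424873
[[201 199 197 197 198 199 198 199 199 201 199 197 198 199 197 196 196 198
  198 199 198 198 195]
 [201 200 199 195 195 195 197 196 199 202 201 200 201 198 200 197 196 197
  200 199 199 199 196]
 [200 198 189 182 179 178 181 186 192 198 198 197 198 198 197 198 198 196
  198 199 199 198 196]
 [201 192 167 14
[... 276 characters left out ...]
[198 168  98  27   9  14  21  24  30  44  61  78  85  89 100 111 115 102
   96 104 124 158 173]
 [199 172  97  28   6   2   6   6   8  11  19  26  30  35  50  64  65  48
   36  41  76 129 157]
 [199 172  99  26   7   6   6   5   6   8   8   5  12  11  15  18  22  16
   14  21  57 112 144]
 [184 160  92  26  10   8   9   9   8   5   7   6   6   6   6   3   7  10
    5  17  49 100 135]
 [149 131  74  21   3   6   6   4   5   6   8   7   9   9   8   9   7   6
    4  15  44  92 127]
 [117 100  54  16   7   5   9   8  11   6   5   6   7   2   7   8  10   6
    5  12  40  87 118]][ WARN:0@22.015] global loadsave.cpp:1063 imwrite_ Unsupported depth image for selected encoder is fallbacked to CV_8U.
```

Run:
```python
from h import *
from scipy.optimize import least_squares
# side: dial edge points -> rays to z=.105 -> circle fit; mark from side0 about it
for f in("side0","side7"):
    im=cv2.imread(f"pics/{f}.png").astype(np.float32);D=im[...,0]-im[...,2];A=np.array([.5475,.0425]);pts=[]
    for t in np.radians(np.arange(0,360,3)):
        r=np.arange(.045,.075,.0003);px=np.array([proj("side",[A[0]+q*np.cos(t),A[1]+q*np.sin(t),.105]) for q in r],np.float32)
        hh=cv2.remap(D,px[:,0][None],px[:,1][None],cv2.INTER_LINEAR)[0];i=np.nonzero(hh>45)[0]
        if len(i) and 10<i[0]<90: pts.append(A+r[i[0]]*np.array([np.cos(t),np.sin(t)]))
    pts=np.array(pts);s=least_squares(lambda p:np.hypot(*(pts-p[:2]).T)-p[2],[*A,.058],loss="soft_l1",f_scale=.001).x
    m=np.array([.59638554,.05144391]);d=m-s[:2];print(f,len(pts),s,"mark ang",np.degrees(np.arctan2(d[1],d[0])),np.hypot(*d))
# side white line on bar top: ridge per column (local contrast top edge)
g=cv2.imread("pics/side7.png").astype(float)
c=proj("side",[.547,.043,.1635]);print(c,proj("side",[.5737,.0475,.1635]),proj("side",[.5203,.0385,.1635]))
```

```text
Traceback (most recent call last):
  File "h.py", line 7, in proj
    c=ctrl.camera_params(cam);T=np.linalg.inv(np.array(c["pose"]));p=T[:3,:3]@np.array(P)+T[:3,3]
ValueError: time passes only in moves, steps and waits
```

Run:
```python
import numpy as np,cv2
from bench import ctrl
from scipy.optimize import least_squares
cp=ctrl.camera_params("side");T=np.array(cp["pose"]);Ti=np.linalg.inv(T);K=np.array(cp["mtx"])
def proj(P):
    p=Ti[:3,:3]@np.array(P)+Ti[:3,3];u=K@p;return u[:2]/u[2]
for f in("side0","side7"):
    im=cv2.imread(f"pics/{f}.png").astype(np.float32);D=im[...,0]-im[...,2];A=np.array([.5475,.0425]);pts=[]
    for t in np.radians(np.arange(0,360,3)):
        r=np.arange(.045,.075,.0003);px=np.array([proj([A[0]+q*np.cos(t),A[1]+q*np.sin(t),.105]) for q in r],np.float32)
        hh=cv2.remap(D,px[:,:1].T.copy(),px[:,1:].T.copy(),cv2.INTER_LINEAR)[0];i=np.nonzero(hh>45)[0]
        if len(i) and 10<i[0]<90: pts.append(A+r[i[0]]*np.array([np.cos(t),np.sin(t)]))
    pts=np.array(pts);s=least_squares(lambda p:np.hypot(*(pts-p[:2]).T)-p[2],[*A,.058],loss="soft_l1",f_scale=.001).x
    d=np.array([.59638554,.05144391])-s[:2];print(f,len(pts),s,"mark ang",np.degrees(np.arctan2(d[1],d[0])),np.hypot(*d))
```

```text
side0 90 [0.54796419 0.04642232 0.05986402] mark ang 5.920760229507622 0.048681035701048855
side7 89 [0.5481635  0.04617566 0.05973396] mark ang 6.234827328838239 0.04850896137993426
```

```bash
python3 -c "
from bench import ctrl
print(ctrl.get_obs()['time_s'],ctrl.get_obs()['wrist_force']);print(ctrl.hand_in())"
```

```text
19.5 [-0.01019011 -0.31566671 -0.6706587 ]
the job is handed in; nothing more can be done
None
```

The pump is set and the job is handed in at 19.5 s. I slackened the lock nut to its stop, turned the knob about 57° counter-clockwise to the orange mark, and retightened the nut. I then let go and backed off.

- **Tightening:** the last reading was 10.3 N at the post while moving. Slack turning read up to 1 N above the expected 4.4 N, so I put the true value at about 9.4 N, well below crushing. After release the lever sprang back about 0.1 rad and stayed about 0.26 rad past where the nut began to bite. I did not test the clamp by trying to turn the knob.
- **Pointer:** the checks do not fully agree.

| Source | Pointer angle | Mark angle |
|---|---|---|
| Top camera | 10.4° (knob bar line), 8–9° (pointer tip pixels) | 10.3–11.1° |
| Gripper when released | 9.9° | – |
| Side camera | not measured | 9–10° (assumed axis), 6° (fitted dial centre) |

 My best estimate is that the pointer is within about 1 mm of the mark, though the tip pixels alone suggest closer to 2 mm. I did not redo the setting.

- **Other things:** I never moved near the flasks or other bystanders at their height, but took no separate picture of them afterwards. The wrist force was about 0 at hand-in.

One move call was refused for having 11 rows; nothing moved, and I repeated it with 9.

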